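Load the tag press

TASK

Load the tag press: set the blue round blank and the orange square blank flat, right down in the pockets of their own outlines in the press's sliding tray, then slide the tray (black knob in front) fully home under the green press head. Let go, and leave the brass weights and the yellow tape reel where they are.

Things in the scene. Friction and masses are not known exactly. Their poses are not given: they have to be found in the camera images.
- press: low green tag press, fixed; base 300 x 222 x 12 mm. Origin: centre of its underside, on the table. Its x axis is the way the tray slides home, z up. The head covers local x 5 to 145 mm, full width; underside 45 mm above the table (4 mm over seated blanks), top 89 mm, ram cap to 127 mm. Rails along x, 30 mm high, flank the tray at local y +-100 mm.
- tray (a joint): slide of the aluminium tray along the press's +x, in m: 0 = fully out towards the robot, 0.14 = fully home, at its end stop. Starts between 0 and 0.025; about 4 N of friction; stays where it is left. The tray is 110 x 184 x 20 mm (press x, y), its top 33 mm above the table, with two pockets 6 mm deep, mouths chamfered 3 mm.
- round_pocket (a point): centre of the floor of the round pocket, 54 mm diameter, 6 mm deep (tray top is 6 mm above this point). Moves with the tray; its axes are the press's axes.
- square_pocket (a point): centre of the floor of the square pocket, 48 x 48 mm, sides along the press's x and y, 6 mm deep, 90 mm from the round one towards the press's -y. Moves with the tray; its axes are the press's axes.
- tray_knob (a point): centre of the top of the black upright knob on the tray's front, 49 mm above the table: 28 mm diameter in its upper 10 mm, 22 mm below that, its foot 36 mm lower on a flat bar 22 mm wide. It stands 115 mm before the pocket line (towards the press's -x) and moves with the tray.
- round_blank: blue round plastic tag blank with a small white centre mark, loose, 50 mm diameter, 14 mm thick, 35 to 70 g, lying flat. Origin: centre of the underside; z up.
- round_blank_centre (a point): middle of the round blank, 7 mm above its underside.
- square_blank: orange square plastic tag blank with a small white centre mark, loose, 44 x 44 mm, 14 mm thick, 35 to 70 g, lying flat. Origin: centre of the underside; x and y along its sides, z up.
- square_blank_centre (a point): middle of the square blank, 7 mm above its underside.
- big_weight: brass check weight with a knob, loose bystander, 38 mm diameter, 40 mm high. Origin: centre of the underside.
- small_weight: brass check weight with a knob, loose bystander, 30 mm diameter, 30 mm high. Origin: centre of the underside.
- yellow_reel: small reel of yellow tape lying flat, loose bystander, 55 mm diameter, 11 mm high. Origin: centre of the underside.
Things that resemble listed ones, but are neither listed nor needed, are in the scene too. Several things have the shape of the round_blank; the one meant has the colours described above.

How it is judged:
By the outcome, as a careful person would: the job done as asked, in the order asked, and still so for the second after the job is handed in, with the robot touching nothing.
It also fails if it takes over 72 s, if anything falls off the work surface, if the arm or the gripper's body presses on something with over 40 N, if the wrist force passes 120 N, or if a joint passes its speed limit or range.

ROBOT

A 6-joint arm with a two-finger parallel gripper is mounted at the origin on the work surface; the furniture and walls round the work are solid. World frame = base frame: x ahead of the robot, y to its left, z up, the work surface at z = 0. Lengths are in mm, angles in degrees, forces in N, time in s.
With the tool pointing down it reaches from about 350 to 850 mm from the base axis. Payload 8.1 kg.
Tool frame: the origin (TCP) lies at the very end of the fingers, on their centre line; the grasp point (between the pads) lies 19 mm behind it (r.grasp_offset is the distance from the TCP to the grasp point, in mm); z points along the fingers, y is the line along which they close (so a half turn about z gives the same grasp; the last joint's range is limited). The gripper opens to 85 mm and grips with 20 to 120 N. Pads are 22 mm wide; open, the fingers measure 114 mm over their backs; the gripper's body (76 mm by 85 mm) begins 54 mm behind the grasp point. The pads swing forward as they close: fully open they stand 13 mm farther back than shut.
Start: joints at [65.466, 7.471, 85.268, -0, 87.261, -4.893], TCP at [201.654, 565.103, 231.292] pointing down, gripper open.
Joint ranges: [-169.43, 169.43], [-51.17, 129.36], [1.28, 143.12], [-76.62, 256.62], [0, 156.53], [-152.29, 152.29]. Speed limits (degrees/s): [136.94, 136.94, 159.86, 180, 180, 180].

INTERFACE

Orientations are given as [roll, pitch, yaw] about the fixed x, y, z axes, in that order (R = Rz(yaw) Ry(pitch) Rx(roll)).
In Python, from bench import r gives the robot as it stands.
- The arm moves only by the tool carry_out, never from a script. Its argument "commands" is a list of rows, each an object with "jaw": the finger opening in m, from 0 to 0.0854; "translation": the shift along the tool's x, y, z in m, a list of three; "spin": the turn about the tool's z in rad. A call has exactly 8 rows; each row shifts and turns the commanded pose from where the row before left it, along the tool's axes as they then stand; what a row does not reach is not made up. A row lasts 1/12 s, in which the tool goes at most 41.7 mm and 7.16 degrees, less where a joint would pass 70% of its speed; a pose out of reach is approached as far as the arm can. A call is refused whole if a number of a shift passes 0.0417 or a number of a turn 0.125, either way. A call with a gripper value outside its range is refused whole. The fingers move at their own pace and stop on an object; "squeeze" is the grip in N (left out, the last holds). Time passes only in rows, so rows that do not move let the fingers close, or fill a call up. It gives the time, the measured TCP pose, the force, the opening and the grip force at its end, in the units of the state.
- r.sense(): the state, without advancing time (a new reading comes with each control period).
- r.snapshot(name): name is "scene" or "side" or "wrist"; returns a dict with "pixels" (420x560x3 uint8, blue, green, red), "K" (3x3 intrinsics, pixels), "extrinsics" (4x4, takes a point from camera to world coordinates). Camera axes: x right, y down, z forward; pixel columns grow to the right and rows downward; lengths in mm; the calibration is good to about 2 mm. A picture is of the moment at which its call begins. There is no depth.
- r.hand_in(): hands the job in; it is judged then, once.
Trained networks look in a picture, given as the dict that the camera call returned (one of the last four; its "shot" number tells which), for a name from the list of things; names that differ only in an ending like _2 or _b are one class to them, and where a whole thing is asked for, a point or a joint stands for the part that bears it (a point fixed in the world has none). Each returns a list of dicts, best first, with "score" (0 to 1); they miss things now and then, are a little off and sometimes report something else, mostly with a low value. They report only what shows in the picture. A call takes as long as a camera call. They do not tell look-alikes from the thing itself.
- r.spot_in(picture, target): "xy" ([column, row] in pixels, amid what is visible of it).
- r.regions_of(picture, target): "pixels" (420x560 bool, what is visible of it) and "xy" ([column, row] in pixels, amid what is visible of it).
- r.landmark_of(picture, target): "xy" ([column, row] in pixels: a listed point, or the origin of a listed thing).
The state is a dict: "time": time; "joint_pos": joint angles; "qd": joint speeds; "joint_efforts": joint torques, N m; "tool_pos": TCP position; "tcp_rot": TCP orientation; "ft_force": force on the tool from outside, world axes, zero at the start; "wrist_torque": the same for the moment, N m; "finger_gap": finger opening in mm; "grip_force": force on a finger pad.
Only numpy, scipy, OpenCV 4.12 (cv2) and the standard library are available. Lean on these libraries where they do the work, as an engineer would, in place of code of your own. Each camera call takes 0.05 s, during which the arm holds its last target. There are 200 camera calls.

## Working session

There is one attempt and no reset: what is moved stays moved. The work goes in short steps, Python scripts to look and compute and a tool call to move; the robot and the scene stay as the last step left them, time stands still between calls to the robot, and variables do not carry over. Pictures are saved under pics/ and viewed, at most 10 in all, crops included, and the job is handed in when it is done.

Besides the shell and the picture viewer there is one more tool, called after "Emit:" by a JSON object that holds its "api" and its "payload". carry_out: Moves the arm, as the interface text tells. Its arguments: {"type":"object","properties":{"commands":{"type":"array","items":{"type":"object","properties":{"jaw":{"type":"number"},"translation":{"type":"array","items":{"type":"number"}},"spin":{"type":"number"}}}},"squeeze":{"type":"number"}},"required":["commands"]}

```bash
mkdir -p pics; cat > h.py <<'E'
import numpy as np, cv2
from bench import r
def ray(p,uv,z):
    K=np.array(p["K"]);T=np.array(p["extrinsics"])
    d=T[:3,:3]@np.linalg.solve(K,[uv[0],uv[1],1.]);o=T[:3,3]
    return o+d*(z-o[2])/d[2]
def proj(p,X):
    T=np.linalg.inv(np.array(p["extrinsics"]));c=T[:3,:3]@np.array(X)+T[:3,3];q=np.array(p["K"])@c
    return q[:2]/q[2]
E
python3 - <<'E'
from h import *
s=r.sense();print({k:np.round(v,2).tolist() for k,v in s.items()}, r.grasp_offset)
Z=dict(round_blank_centre=7,square_blank_centre=7,round_pocket=27,square_pocket=27,tray_knob=49,press=0,big_weight=0,small_weight=0,yellow_reel=0)
P=[]
for n in ["scene","side"]:
    p=r.snapshot(n);cv2.imwrite(f"pics/{n}0.png",p["pixels"]);P.append(p["pixels"])
    for t,z in Z.items():
        for d in r.landmark_of(p,t)[:5]:
            print(n,t,round(d["score"],2),np.round(d["xy"]).tolist(),np.round(ray(p,d["xy"],z)).tolist())
E
```

```text
{'time': 0.0, 'joint_pos': [65.47, 7.52, 85.33, 0.0, 87.26, -4.89], 'qd': [0.07, 0.06, 0.09, 0.02, -0.06, -0.1], 'joint_efforts': [0.0, -56.94, -50.05, -0.0, 0.02, 0.0], 'tool_pos': [201.41, 564.58, 230.22], 'tcp_rot': [-179.89, -0.01, 160.36], 'ft_force': [-0.25, -0.05, -0.4], 'wrist_torque': [-0.02, -0.05, -0.04], 'grip_force': 0.0, 'finger_gap': 85.19} 18.700000000000003
scene round_blank_centre 0.88 [295.0, 360.0] [323.0, -309.0, 7.0]
scene round_blank_centre 0.62 [280.0, 220.0] [447.0, 105.0, 7.0]
scene round_blank_centre 0.42 [202.0, 149.0] [308.0, 497.0, 7.0]
scene square_blank_centre 0.69 [278.0, 169.0] [520.0, 310.0, 7.0]
scene round_pocket 0.62 [369.0, 298.0] [562.0, -233.0, 27.0]
scene square_pocket 0.97 [361.0, 330.0] [499.0, -304.0, 27.0]
scene tray_knob 0.7 [319.0, 292.0] [441.0, -182.0, 49.0]
scene tray_knob 0.69 [242.0, 199.0] [356.0, 188.0, 49.0]
scene press 0.75 [383.0, 327.0] [566.0, -308.0, 0.0]
scene big_weight 0.46 [239.0, 201.0] [356.0, 228.0, 0.0]
scene small_weight 0.54 [280.0, 253.0] [403.0, -5.0, 0.0]
scene yellow_reel 0.58 [287.0, 284.0] [384.0, -107.0, 0.0]
side round_blank_centre 0.72 [355.0, 332.0] [301.0, 499.0, 7.0]
side round_blank_centre 0.58 [280.0, 227.0] [441.0, 94.0, 7.0]
side round_blank_centre 0.46 [307.0, 169.0] [322.0, -321.0, 7.0]
side square_blank_centre 0.77 [254.0, 269.0] [512.0, 292.0, 7.0]
side square_blank_centre 0.45 [277.0, 231.0] [450.0, 119.0, 7.0]
side round_pocket 0.94 [246.0, 172.0] [552.0, -246.0, 27.0]
side round_pocket 0.45 [294.0, 213.0] [398.0, 50.0, 27.0]
side square_pocket 0.95 [257.0, 166.0] [514.0, -304.0, 27.0]
side tray_knob 0.64 [277.0, 175.0] [443.0, -174.0, 49.0]
side tray_knob 0.5 [311.0, 253.0] [372.0, 284.0, 49.0]
side press 0.96 [242.0, 171.0] [571.0, -321.0, 0.0]
side big_weight 0.63 [296.0, 214.0] [387.0, 8.0, 0.0]
side small_weight 0.53 [293.0, 212.0] [398.0, -6.0, 0.0]
side yellow_reel 0.54 [295.0, 196.0] [383.0, -112.0, 0.0]
```

View pics/scene0.png

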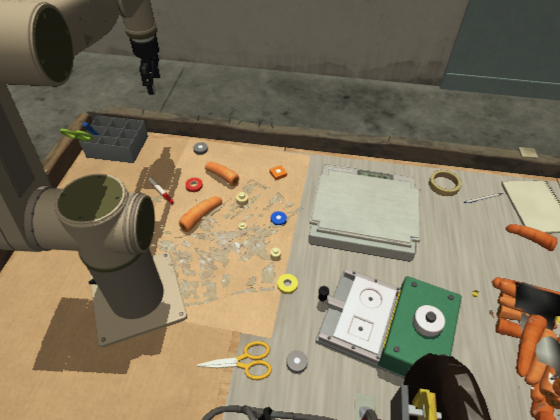

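View pics/side0.png

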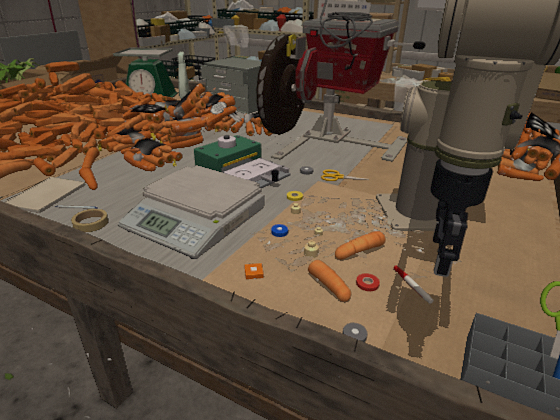

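The pictures show:
- The blue round blank is at scene (279,218). Its look-alikes are a red disc (193,184), grey discs (201,147) and (297,361), and the yellow reel (288,283).
- The orange square is at (278,171), with only carrots near it in colour.
- The press is at (420,315), the knob at (323,293), and a scale stands at (365,210).

I choose (279,218) and (278,171) and will check both with the wrist camera.

Emit:
{"api": "carry_out", "payload": {"commands": [{"translation":[-0.036,-0.0135,0],"spin":0,"jaw":0.085},{"translation":[-0.036,-0.0135,0],"spin":0,"jaw":0.085},{"translation":[-0.036,-0.0135,0],"spin":0,"jaw":0.085},{"translation":[-0.036,-0.0135,0],"spin":0,"jaw":0.085},{"translation":[-0.036,-0.0135,0],"spin":0,"jaw":0.085},{"translation":[-0.036,-0.0135,0],"spin":0,"jaw":0.085},{"translation":[-0.036,-0.0135,0],"spin":0,"jaw":0.085},{"translation":[-0.036,-0.0135,0],"spin":0,"jaw":0.085}]}}

```text
time: 1.67
tool_pos: [437.8, 365.2, 231.5]
tcp_rot: [180.0, 0.0, 160.4]
ft_force: [0.3, 0.1, 0.3]
finger_gap: 84.7
grip_force: 0.0
```

```bash
cat > look.py <<'E'
import sys
from h import *
# args: picname, then target:z ...
s=r.sense();print(np.round(s["tool_pos"],1),np.round(s["tcp_rot"],1),round(s["finger_gap"],1),np.round(s["ft_force"],1),round(s["time"],2))
p=r.snapshot("wrist");cv2.imwrite(f"pics/{sys.argv[1]}.png",p["pixels"]);np.savez(f"pics/{sys.argv[1]}",K=p["K"],E=p["extrinsics"])
print("cam",np.round(np.array(p["extrinsics"])[:3],2).tolist())
for a in sys.argv[2:]:
    t,z=a.split(":")
    for d in r.landmark_of(p,t)[:4]: print(t,round(d["score"],2),np.round(d["xy"]).tolist(),np.round(ray(p,d["xy"],float(z)),1).tolist())
    if "blank" in t:
        for d in r.regions_of(p,t.replace("_centre",""))[:3]:
            m=d["pixels"].astype(np.uint8);c=max(cv2.findContours(m,0,1)[0],key=cv2.contourArea)[:,0].astype(float)
            w=np.array([ray(p,u,14)[:2] for u in c],np.float32);print("  region",round(d["score"],2),np.round(d["xy"]),cv2.minAreaRect(w))
E
python3 look.py w1 square_blank_centre:7 round_blank_centre:7
```

```text
[437.8 365.2 231.5] [180.    0.  160.4] 84.7 [0.3 0.1 0.3] 1.67
cam [[0.34, 0.9, 0.26, 370.32], [0.94, -0.32, -0.09, 389.68], [0.0, 0.28, -0.96, 373.71]]
square_blank_centre 0.17 [75.0, 260.0] [442.5, 117.3, 7.0]
  region 0.76 [243. 262.] ((508.92181396484375, 299.40606689453125), (45.750755310058594, 45.67750930786133), 6.166531085968018)
round_blank_centre 0.78 [68.0, 260.0] [439.7, 110.1, 7.0]
  region 0.64 [ 70. 258.] ((439.4471130371094, 117.46754455566406), (48.79717254638672, 57.835025787353516), 19.015220642089844)
  region 0.62 [370.  10.] ((315.5974426269531, 498.1365051269531), (50.124916076660156, 22.933807373046875), 70.3509521484375)
```

View pics/w1.png

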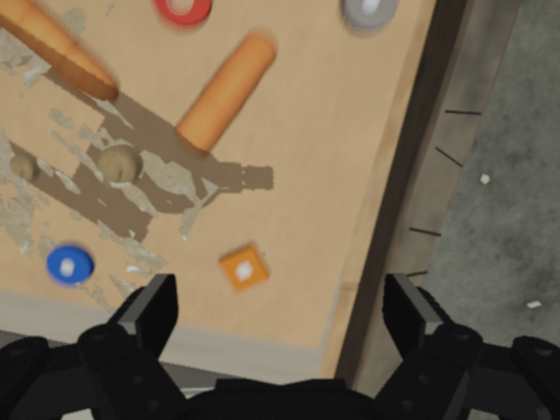

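The wrist picture confirms the orange square with its white mark at (244,270) and the blue round blank with its white mark at (68,267). The red and grey discs are at the top. I'm moving over the orange square.

Emit:
{"api": "carry_out", "payload": {"commands": [{"translation":[-0.022,-0.0095,0.03],"spin":0,"jaw":0.085},{"translation":[-0.022,-0.0095,0.03],"spin":0,"jaw":0.085},{"translation":[-0.022,-0.0095,0.03],"spin":0,"jaw":0.085},{"translation":[-0.022,-0.0095,0.03],"spin":0,"jaw":0.085},{"translation":[0,0,0],"spin":-0.113,"jaw":0.07},{"translation":[0,0,0],"spin":-0.113,"jaw":0.07},{"translation":[0,0,0],"spin":-0.113,"jaw":0.07},{"translation":[0,0,0],"spin":-0.113,"jaw":0.07}]}}

```text
time: 2.58
tool_pos: [505.5, 302.6, 110.9]
tcp_rot: [180.0, -0.0, -173.3]
ft_force: [-0.6, -0.4, 0.9]
finger_gap: 70.2
grip_force: 0.0
```

```bash
python3 look.py w2 square_blank_centre:7
```

```text
[505.5 302.6 110.9] [ 180.    -0.  -173.3] 70.2 [-0.6 -0.4  0.9] 2.58
cam [[-0.12, 0.95, 0.28, 434.57], [0.99, 0.11, 0.03, 294.9], [0.0, 0.28, -0.96, 253.18]]
square_blank_centre 0.89 [271.0, 223.0] [511.8, 297.7, 7.0]
square_blank_centre 0.4 [270.0, 219.0] [508.8, 296.4, 7.0]
```

View pics/w2.png

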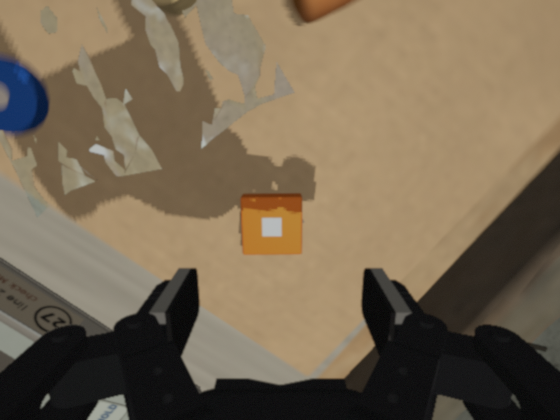

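Close-up: the orange square is aligned with the fingers, and its mark is at (271.5,227).

```bash
python3 - <<'E'
from h import *
f=np.load("pics/w2.npz");p=dict(K=f["K"],extrinsics=f["E"])
m=ray(p,(271.5,227),14);print(m)
im=cv2.imread("pics/w2.png").astype(int);b,g,R=im[...,0],im[...,1],im[...,2]
k=((R>150)&(b<60)).astype(np.uint8)[180:270,230:320];ys,xs=np.nonzero(k);print(xs.min()+230,xs.max()+230,ys.min()+180,ys.max()+180)
w=((b>170)).astype(np.uint8)[205:250,250:295];ys,xs=np.nonzero(w);print("white",xs.mean()+250,ys.mean()+205)
y=np.radians(186.7);d=m[:2]-[505.5,302.6];print("tool dx,dy",d@[np.cos(y),np.sin(y)],d@[np.sin(y),-np.cos(y)])
print(proj(p,[505.5,302.6,110.9]))
E
```

```text
[512.74636882 298.12104944  14.        ]
241 301 198 253
white 271.5 226.94736842105263
tool dx,dy -6.674318366999767 -5.293801425805327
[278.37236958 279.86940391]
```

Emit:
{"api": "carry_out", "payload": {"commands": [{"translation":[-0.0067,-0.0053,0.0212],"spin":0,"jaw":0.07},{"translation":[0,0,0.0212],"spin":0,"jaw":0.07},{"translation":[0,0,0.0212],"spin":0,"jaw":0.07},{"translation":[0,0,0.0212],"spin":0,"jaw":0.07},{"translation":[0,0,0.0212],"spin":0,"jaw":0.07},{"translation":[0,0,0],"spin":0,"jaw":0.07},{"translation":[0,0,0],"spin":0,"jaw":0.055},{"translation":[0,0,0],"spin":0,"jaw":0.05}], "squeeze": 30}}

```text
time: 3.4
tool_pos: [514.4, 297.4, 6.6]
tcp_rot: [180.0, 0.1, -173.8]
ft_force: [0.2, 0.7, 0.7]
finger_gap: 49.9
grip_force: 0.0
```

Emit:
{"api": "carry_out", "payload": {"commands": [{"translation":[0,0,0],"spin":0,"jaw":0.035},{"translation":[0,0,0],"spin":0,"jaw":0.035},{"translation":[0,0,0],"spin":0,"jaw":0.035},{"translation":[0,0,0],"spin":0,"jaw":0.035},{"translation":[0,0,0],"spin":0,"jaw":0.035},{"translation":[0,0,0],"spin":0,"jaw":0.035},{"translation":[0,0,-0.02],"spin":0,"jaw":0.035},{"translation":[0,0,-0.03],"spin":0,"jaw":0.035}]}}

```text
time: 4.07
tool_pos: [511.4, 295.4, 52.8]
tcp_rot: [-179.9, -0.3, -173.8]
ft_force: [0.1, -0.7, -1.2]
finger_gap: 42.6
grip_force: 30.8
```

```bash
python3 look.py w3; python3 - <<'E'
from h import *
f=np.load("pics/w3.npz");p=dict(K=f["K"],extrinsics=f["E"]);t=r.sense()["tool_pos"]
print(proj(p,t))
im=cv2.imread("pics/w3.png").astype(int)
E
```

```text
[511.4 295.4  52.8] [-179.9   -0.3 -173.8] 42.6 [ 0.1 -0.7 -1.2] 4.07
cam [[-0.11, 0.96, 0.27, 441.01], [0.99, 0.1, 0.03, 288.65], [-0.0, 0.27, -0.96, 195.44]]
[282.53456828 300.51463554]
```

View pics/w3.png

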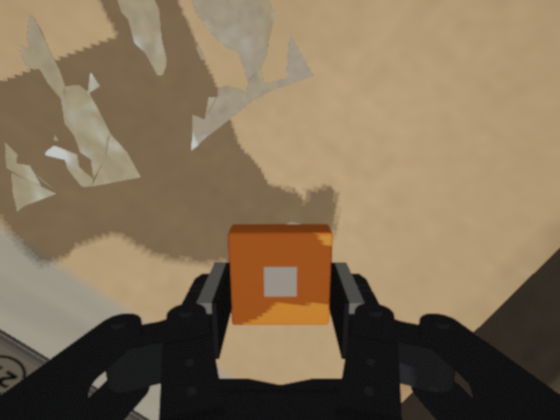

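The blank is held squarely with its mark at (280,282). Next I carry it to the press.

Emit:
{"api": "carry_out", "payload": {"commands": [{"translation":[0,0,-0.0375],"spin":0,"jaw":0.035},{"translation":[0,0,-0.0375],"spin":0,"jaw":0.035},{"translation":[0,0,-0.0375],"spin":0,"jaw":0.035},{"translation":[0,0,-0.0375],"spin":0,"jaw":0.035},{"translation":[0.004,-0.02,0],"spin":0,"jaw":0.035},{"translation":[0.006,-0.03,0],"spin":0,"jaw":0.035},{"translation":[0.008,-0.04,0],"spin":0,"jaw":0.035},{"translation":[0.008,-0.04,0],"spin":0,"jaw":0.035}]}}

```text
time: 4.78
tool_pos: [502.2, 163.9, 206.2]
tcp_rot: [180.0, 0.1, -173.7]
ft_force: [0.0, -1.3, -0.3]
finger_gap: 42.8
grip_force: 30.9
```

Emit:
{"api": "carry_out", "payload": {"commands": [{"translation":[0.008,-0.04,0],"spin":0,"jaw":0.035},{"translation":[0.008,-0.04,0],"spin":0,"jaw":0.035},{"translation":[0.008,-0.04,0],"spin":0,"jaw":0.035},{"translation":[0.008,-0.04,0],"spin":0,"jaw":0.035},{"translation":[0.008,-0.04,0],"spin":0,"jaw":0.035},{"translation":[0.008,-0.04,0],"spin":0,"jaw":0.035},{"translation":[0.008,-0.04,0],"spin":0,"jaw":0.035},{"translation":[0.004,-0.02,0],"spin":0,"jaw":0.035}]}}

```text
time: 5.45
tool_pos: [474.7, -144.3, 206.2]
tcp_rot: [-179.9, 0.1, -173.9]
ft_force: [0.8, -0.3, -1.3]
finger_gap: 42.8
grip_force: 30.9
```

Emit:
{"api": "carry_out", "payload": {"commands": [{"translation":[0,0,0],"spin":0.11,"jaw":0.035},{"translation":[0,0,0],"spin":0.11,"jaw":0.035},{"translation":[0,0,0],"spin":0.11,"jaw":0.035},{"translation":[0,0,0],"spin":0.11,"jaw":0.035},{"translation":[0,0,0],"spin":0.11,"jaw":0.035},{"translation":[0,0,0],"spin":0.11,"jaw":0.035},{"translation":[0,0,0],"spin":0.11,"jaw":0.035},{"translation":[0,0,0],"spin":0.11,"jaw":0.035}]}}

```text
time: 6.12
tool_pos: [475.5, -140.3, 206.0]
tcp_rot: [180.0, 0.1, 135.5]
ft_force: [0.1, -0.6, -0.0]
finger_gap: 42.9
grip_force: 30.9
```

```bash
python3 look.py w4 round_pocket:27 square_pocket:27 tray_knob:49 press:0
```

```text
[ 475.5 -140.3  206. ] [1.800e+02 1.000e-01 1.355e+02] 42.9 [ 0.1 -0.6 -0. ] 6.12
cam [[0.7, 0.68, 0.2, 424.2], [0.71, -0.67, -0.2, -89.67], [0.0, 0.28, -0.96, 348.06]]
round_pocket 0.68 [269.0, 314.0] [559.3, -238.6, 27.0]
square_pocket 0.71 [186.0, 314.0] [498.7, -300.1, 27.0]
tray_knob 0.78 [218.0, 216.0] [448.3, -190.6, 49.0]
press 0.67 [235.0, 343.0] [570.0, -306.6, 0.0]
```

View pics/w4.png

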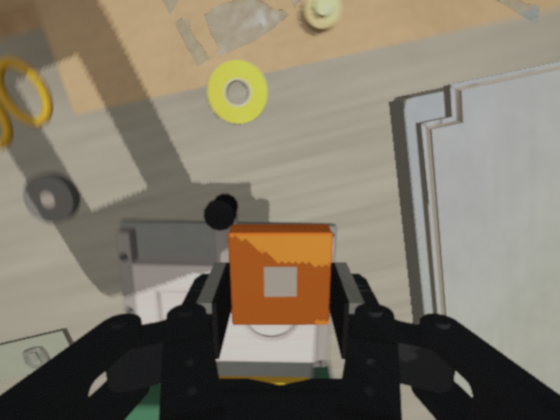

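The tray is nearly aligned with the tool. The knob is at (220,212), the tray's near edge at row ~225, and the yellow reel at (238,92). I'm checking where the grinder stands before moving in.

```bash
python3 - <<'E'
from h import *
a=r.snapshot("scene");b=r.snapshot("side")
def P(p):return np.array(p["K"])@np.linalg.inv(np.array(p["extrinsics"]))[:3]
for u,v in [((445,385),(283,85)),((430,318),(228,140))]:
    X=cv2.triangulatePoints(P(a),P(b),np.array(u,float),np.array(v,float))[:,0];X=X[:3]/X[3];print(X,proj(a,X),proj(b,X))
print(ray(b,(325,135),0),ray(b,(290,160),0))
print(proj(a,[499,-300,206]),proj(a,[499,-300,500]))
E
```

```text
[ 449.85152149 -536.93906529  292.45481111] [427.30692399 394.41845991] [273.25513234  80.25665596]
[ 627.60358824 -364.83106504  109.67161846] [428.70912365 318.72427756] [227.02246505 139.52483392]
[ 197.49949676 -733.09562278    0.        ] [ 382.01401106 -426.92629652    0.        ]
[373.06696406 291.89418405] [405.16047474 201.22527963]
```

Emit:
{"api": "carry_out", "payload": {"commands": [{"translation":[-0.01,-0.012,0],"spin":0,"jaw":0.035},{"translation":[-0.01,-0.012,0],"spin":0,"jaw":0.035},{"translation":[-0.01,-0.012,0],"spin":0,"jaw":0.035},{"translation":[-0.01,-0.012,0],"spin":0,"jaw":0.035},{"translation":[-0.01,-0.012,0],"spin":0,"jaw":0.035},{"translation":[-0.01,-0.012,0],"spin":0,"jaw":0.035},{"translation":[-0.01,-0.012,0],"spin":0,"jaw":0.035},{"translation":[-0.01,-0.012,0],"spin":0,"jaw":0.035}]}}

```text
time: 7.13
tool_pos: [465.7, -265.5, 205.3]
tcp_rot: [180.0, -0.0, 135.9]
ft_force: [0.6, -0.1, -1.1]
finger_gap: 42.3
grip_force: 30.9
```

Emit:
{"api": "carry_out", "payload": {"commands": [{"translation":[-0.015,0,0],"spin":0,"jaw":0.035},{"translation":[-0.015,0,0],"spin":0,"jaw":0.035},{"translation":[-0.015,0,0],"spin":0,"jaw":0.035},{"translation":[0,0,0],"spin":0,"jaw":0.035},{"translation":[0,0,0],"spin":0,"jaw":0.035},{"translation":[0,0,0],"spin":0,"jaw":0.035},{"translation":[0,0,0],"spin":0,"jaw":0.035},{"translation":[0,0,0],"spin":0,"jaw":0.035}]}}

```text
time: 7.8
tool_pos: [497.8, -295.6, 205.4]
tcp_rot: [-180.0, -0.0, 135.9]
ft_force: [-0.3, -0.5, -1.7]
finger_gap: 42.6
grip_force: 30.9
```

```bash
python3 look.py w5 round_pocket:27 square_pocket:27 tray_knob:49
```

```text
[ 497.8 -295.6  205.4] [-180.    -0.   135.9] 42.6 [-0.3 -0.5 -1.7] 7.8
cam [[0.7, 0.69, 0.2, 446.34], [0.72, -0.67, -0.19, -245.34], [0.0, 0.28, -0.96, 347.6]]
round_pocket 0.61 [370.0, 198.0] [560.1, -236.8, 27.0]
round_pocket 0.4 [276.0, 268.0] [549.5, -351.3, 27.0]
square_pocket 0.64 [281.0, 274.0] [557.5, -351.9, 27.0]
tray_knob 0.87 [332.0, 66.0] [448.6, -190.5, 49.0]
tray_knob 0.47 [369.0, 200.0] [553.1, -239.8, 49.0]
```

View pics/w5.png

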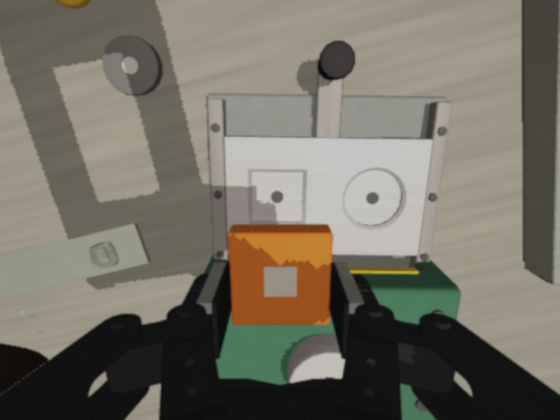

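The view is clear: the square pocket's dot is at (277,197), the round pocket's dot at (372,198), the knob at (337,60) and the held mark at (280,282).

```bash
python3 - <<'E'
from h import *
f=np.load("pics/w5.npz");p=dict(K=f["K"],extrinsics=f["E"])
im=cv2.imread("pics/w5.png")
g=im.max(2).astype(int)
def dot(x,y):
    w=255-g[y-7:y+8,x-7:x+8];w=np.where(w>w.min()+0.5*(w.max()-w.min()),1,0);Y,X=np.nonzero(w);return X.mean()+x-7,Y.mean()+y-7
s=dot(277,197);c=dot(372,198);print(s,c)
S=ray(p,s,27);C=ray(p,c,27);print(S,C,np.linalg.norm(C-S),"press yaw",np.degrees(np.arctan2(*(C-S)[1::-1]))-90)
t=r.sense();T=np.array(t["tool_pos"]);yw=np.radians(t["tcp_rot"][2]);print(T,t["tcp_rot"])
M=ray(p,(280,282),T[2]-6.5+14);print("mark",M)
for n,D in(("sq from mark",S-M),("rd from mark",C-M),("mark-tcp",M-T)):print(n,D[:2]@[np.cos(yw),np.sin(yw)],D[:2]@[np.sin(yw),-np.cos(yw)])
# tcp check w3 mark
E
```

```text
(np.float64(276.5486725663717), np.float64(196.47787610619469)) (np.float64(372.0366972477064), np.float64(197.72477064220183))
[ 497.57755604 -299.41550874   27.        ] [ 561.14845432 -235.68881026   27.        ] 90.01306131896887 press yaw -44.929875429993125
[ 498.01539849 -295.87378167  205.47590896] [1.79998755e+02 1.32172815e-02 1.35850094e+02]
mark [ 495.55155363 -293.03489267  212.97590896]
sq from mark -5.898038810092377 -3.167031011354465
rd from mark -7.123351107019156 86.83769007474996
mark-tcp 3.7452518272608515 0.320797567050597
```

Emit:
{"api": "carry_out", "payload": {"commands": [{"translation":[-0.0059,-0.0032,0.01],"spin":0.0136,"jaw":0.035},{"translation":[0,0,0.022],"spin":0,"jaw":0.035},{"translation":[0,0,0.022],"spin":0,"jaw":0.035},{"translation":[0,0,0.022],"spin":0,"jaw":0.035},{"translation":[0,0,0.022],"spin":0,"jaw":0.035},{"translation":[0,0,0.022],"spin":0,"jaw":0.035},{"translation":[0,0,0.016],"spin":0,"jaw":0.035},{"translation":[0,0,0.007],"spin":0,"jaw":0.035}]}}

```text
time: 8.67
tool_pos: [498.2, -301.5, 58.3]
tcp_rot: [-180.0, -0.3, 135.0]
ft_force: [-0.4, 0.7, -0.5]
finger_gap: 42.7
grip_force: 30.9
```

```bash
python3 look.py w6 round_pocket:27; python3 - <<'E'
from h import *
f=np.load("pics/w6.npz");p=dict(K=f["K"],extrinsics=f["E"])
S=np.array([497.58,-299.42,27]);y=np.radians(-44.93);ex=np.array([np.cos(y),np.sin(y),0]);ey=np.array([-ex[1],ex[0],0])
T=r.sense()["tool_pos"]
print("knob",proj(p,S+45*ey-115*ex+[0,0,22]),"rdot",proj(p,S+90*ey),"corner front", [proj(p,S-24*ex+k*24*ey+[0,0,6]) for k in(-1,1)])
M=ray(p,(280,282),T[2]+7.5);print("mark",M,"err",M-S,(M-S)@ex,(M-S)@ey)
im=cv2.imread("pics/w6.png");cv2.imwrite("pics/w6c.png",cv2.resize(im[100:400,130:430],None,fx=2,fy=2))
E
```

```text
[ 498.2 -301.5   58.3] [-180.    -0.3  135. ] 42.7 [-0.4  0.7 -0.5] 8.67
cam [[0.71, 0.68, 0.19, 448.04], [0.71, -0.68, -0.19, -250.89], [-0.0, 0.27, -0.96, 200.87]]
round_pocket 0.55 [449.0, 252.0] [561.0, -236.6, 27.0]
knob [399.35743119  -8.41471012] rdot [450.25097185 250.95314954] corner front [array([233.36653915, 210.72586812]), array([329.72323144, 210.59980568])]
mark [ 495.41608812 -298.36843105   67.50537167] err [-2.16391188  1.05156895 40.50537167] -2.274647550560967 -0.7837668063395583
```

View pics/w6c.png

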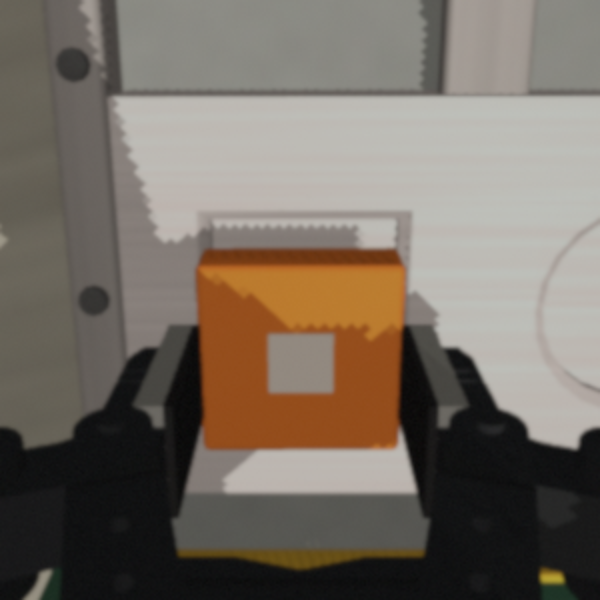

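The held square is about 2.3 mm short along press x and 0.8 mm low in y. The pocket frame is at crop (305,212) and the mark at (301,363). I correct that and go lower.

Emit:
{"api": "carry_out", "payload": {"commands": [{"translation":[-0.0023,0.0008,0.0],"spin":0,"jaw":0.035},{"translation":[0,0,0.007],"spin":0,"jaw":0.035},{"translation":[0,0,0.007],"spin":0,"jaw":0.035},{"translation":[0,0,0],"spin":0,"jaw":0.035},{"translation":[0,0,0],"spin":0,"jaw":0.035},{"translation":[0,0,0],"spin":0,"jaw":0.035},{"translation":[0,0,0],"spin":0,"jaw":0.035},{"translation":[0,0,0],"spin":0,"jaw":0.035}]}}

```text
time: 9.43
tool_pos: [502.5, -303.7, 48.7]
tcp_rot: [180.0, 0.0, 135.1]
ft_force: [-0.7, 0.1, -0.3]
finger_gap: 42.7
grip_force: 30.9
```

```bash
cat > chk.py <<'E'
import sys
from h import *
f=np.load(f"pics/{sys.argv[1]}.npz");p=dict(K=f["K"],extrinsics=f["E"]);n=sys.argv[2]
S=np.array([497.58,-299.42,27]);y=np.radians(-44.93);ex=np.array([np.cos(y),np.sin(y),0]);ey=np.array([-ex[1],ex[0],0])
if n=="r": S=S+90*ey
t=r.sense();T=t["tool_pos"];im=cv2.imread(f"pics/{sys.argv[1]}.png")
hsv=cv2.cvtColor(im,cv2.COLOR_BGR2HSV);m=(hsv[...,1]<80).astype(np.uint8);m[:250]=0;m[315:]=0;m[:,:245]=0;m[:,315:]=0
k,l,st,ce=cv2.connectedComponentsWithStats(m);i=1+np.argmin(np.hypot(*(ce[1:]-[280,282]).T)+1e3*(st[1:,4]<100));print("mark px",ce[i],st[i])
M=ray(p,ce[i],T[2]+float(sys.argv[3]));print("err press x,y",(M-S)@ex,(M-S)@ey,"tool",T,t["tcp_rot"])
E
python3 look.py w7 round_pocket:27 && python3 chk.py w7 s 7.5
```

```text
[ 502.5 -303.7   48.7] [180.    0.  135.1] 42.7 [-0.7  0.1 -0.3] 9.43
cam [[0.71, 0.68, 0.2, 451.69], [0.71, -0.68, -0.2, -252.7], [0.0, 0.28, -0.96, 190.84]]
round_pocket 0.77 [458.0, 251.0] [562.1, -236.1, 27.0]
mark px [279.70562771 280.89935065] [264 267  33  29 924]
err press x,y 2.7195897648340237 0.5661727753686585 tool [ 502.45464936 -303.63614546   48.57541456] [1.79996999e+02 2.60679914e-02 1.35059542e+02]
```

Emit:
{"api": "carry_out", "payload": {"commands": [{"translation":[0.0027,-0.0006,0.0],"spin":0,"jaw":0.035},{"translation":[0,0,0.004],"spin":0,"jaw":0.035},{"translation":[0,0,0.004],"spin":0,"jaw":0.035},{"translation":[0,0,0],"spin":0,"jaw":0.035},{"translation":[0,0,0],"spin":0,"jaw":0.035},{"translation":[0,0,0],"spin":0,"jaw":0.035},{"translation":[0,0,0],"spin":0,"jaw":0.035},{"translation":[0,0,0],"spin":0,"jaw":0.035}]}}

```text
time: 10.2
tool_pos: [500.1, -302.2, 40.4]
tcp_rot: [180.0, 0.0, 135.1]
ft_force: [-0.2, 0.5, -0.8]
finger_gap: 43.1
grip_force: 30.9
```

```bash
python3 look.py w8 round_pocket:27 && python3 chk.py w8 s 7.5
```

```text
[ 500.1 -302.2   40.4] [180.    0.  135.1] 43.1 [-0.2  0.5 -0.8] 10.2
cam [[0.71, 0.68, 0.2, 449.32], [0.71, -0.68, -0.2, -251.19], [0.0, 0.28, -0.96, 182.63]]
round_pocket 0.78 [466.0, 262.0] [561.4, -236.2, 27.0]
mark px [279.79107726 280.85527748] [264 267  33  29 919]
err press x,y -0.15077742807103467 -0.02109754900503187 tool [ 500.07682052 -302.15868601   40.45681699] [1.79998326e+02 1.55284520e-02 1.35057727e+02]
```

Centred. Lowering slowly to seat it.

Emit:
{"api": "carry_out", "payload": {"commands": [{"translation":[0,0,0.002],"spin":0,"jaw":0.035},{"translation":[0,0,0.002],"spin":0,"jaw":0.035},{"translation":[0,0,0.001],"spin":0,"jaw":0.035},{"translation":[0,0,0.001],"spin":0,"jaw":0.035},{"translation":[0,0,0.001],"spin":0,"jaw":0.035},{"translation":[0,0,0],"spin":0,"jaw":0.035},{"translation":[0,0,0],"spin":0,"jaw":0.035},{"translation":[0,0,0],"spin":0,"jaw":0.035}]}}

```text
time: 10.97
tool_pos: [500.4, -302.6, 34.4]
tcp_rot: [-180.0, 0.1, 135.1]
ft_force: [-2.6, 0.1, 7.1]
finger_gap: 42.6
grip_force: 31.7
```

```bash
python3 look.py w9 && python3 chk.py w9 s 7.5
```

```text
[ 500.4 -302.6   34.4] [-1.800e+02  1.000e-01  1.351e+02] 42.6 [-2.6  0.1  7.1] 10.97
cam [[0.71, 0.68, 0.2, 449.55], [0.71, -0.68, -0.2, -251.49], [0.0, 0.28, -0.96, 176.57]]
mark px [279.65179543 280.9336235 ] [264 267  32  29 919]
err press x,y 0.3939762854496252 -0.13200912478724225 tool [ 500.40600311 -302.57207131   34.43745449] [-1.79998452e+02  7.08207890e-02  1.35054859e+02]
```

Emit:
{"api": "carry_out", "payload": {"commands": [{"translation":[0,0,0],"spin":0,"jaw":0.05},{"translation":[0,0,0],"spin":0,"jaw":0.054},{"translation":[0,0,0],"spin":0,"jaw":0.054},{"translation":[0,0,-0.015],"spin":0,"jaw":0.056},{"translation":[0.002,0,-0.03],"spin":0,"jaw":0.056},{"translation":[0.005,0,-0.03],"spin":0,"jaw":0.06},{"translation":[0,0,-0.03],"spin":0,"jaw":0.06},{"translation":[0,0,-0.03],"spin":0,"jaw":0.06}]}}

```text
time: 11.68
tool_pos: [494.5, -296.7, 169.2]
tcp_rot: [-180.0, -0.1, 135.1]
ft_force: [1.0, -0.3, 0.4]
finger_gap: 60.3
grip_force: 0.0
```

Emit:
{"api": "carry_out", "payload": {"commands": [{"translation":[0,0,-0.02],"spin":0,"jaw":0.07},{"translation":[0,0,0],"spin":0,"jaw":0.07},{"translation":[0,0,0],"spin":0,"jaw":0.07},{"translation":[0,0,0],"spin":0,"jaw":0.07},{"translation":[0,0,0],"spin":0,"jaw":0.07},{"translation":[0,0,0],"spin":0,"jaw":0.07},{"translation":[0,0,0],"spin":0,"jaw":0.07},{"translation":[0,0,0],"spin":0,"jaw":0.07}]}}

```text
time: 12.35
tool_pos: [494.6, -296.8, 187.3]
tcp_rot: [-180.0, -0.1, 135.1]
ft_force: [-0.8, -0.2, 0.3]
finger_gap: 69.8
grip_force: 0.0
```

```bash
python3 look.py w10 square_blank:27 round_pocket:27; python3 - <<'E'
from h import *
f=np.load("pics/w10.npz");p=dict(K=f["K"],extrinsics=f["E"]);im=cv2.imread("pics/w10.png")
S=np.array([497.58,-299.42,27]);u=proj(p,S).astype(int);print(u,proj(p,S+[0,0,14]))
c=im[u[1]-75:u[1]+75,u[0]-75:u[0]+125];cv2.imwrite("pics/w10c.png",cv2.resize(c,None,fx=3.5,fy=3.5,interpolation=2))
E
```

```text
[ 494.6 -296.8  187.3] [-1.800e+02 -1.000e-01  1.351e+02] 69.8 [-0.8 -0.2  0.3] 12.35
cam [[0.71, 0.68, 0.2, 444.06], [0.71, -0.68, -0.2, -246.04], [0.0, 0.28, -0.96, 329.64]]
square_blank 0.81 [278.0, 204.0] [497.4, -301.8, 27.0]
  region 0.62 [279. 206.] ((502.4707336425781, -304.20989990234375), (48.70549774169922, 50.17585372924805), 45.02476119995117)
round_pocket 0.93 [380.0, 205.0] [562.1, -238.0, 27.0]
[280 202] [280.00873744 206.78997911]
```

View pics/w10c.png

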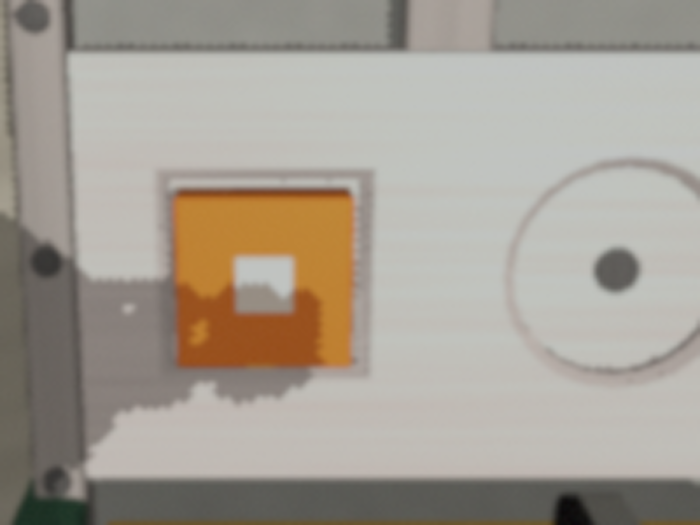

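The square looks seated inside its pocket mouth, with an even margin around it. Next is the blue blank.

Emit:
{"api": "carry_out", "payload": {"commands": [{"translation":[0.01,0.008,-0.01],"spin":0,"jaw":0.07},{"translation":[0.028,0.021,-0.01],"spin":0,"jaw":0.07},{"translation":[0.03,0.022,0],"spin":0,"jaw":0.07},{"translation":[0.03,0.022,0],"spin":0,"jaw":0.07},{"translation":[0.03,0.022,0],"spin":0,"jaw":0.07},{"translation":[0.03,0.022,0],"spin":0,"jaw":0.07},{"translation":[0.03,0.022,0],"spin":0,"jaw":0.07},{"translation":[0.03,0.022,0],"spin":0,"jaw":0.07}]}}

```text
time: 13.22
tool_pos: [453.9, -27.6, 208.5]
tcp_rot: [180.0, 0.0, 135.0]
ft_force: [0.2, 0.7, -0.2]
finger_gap: 70.2
grip_force: 0.0
```

Emit:
{"api": "carry_out", "payload": {"commands": [{"translation":[0.03,0.022,0],"spin":0,"jaw":0.07},{"translation":[0.03,0.022,0],"spin":0,"jaw":0.07},{"translation":[0.03,0.022,0],"spin":0,"jaw":0.07},{"translation":[0.02,0.015,0.03],"spin":0,"jaw":0.07},{"translation":[0,0,0.03],"spin":0,"jaw":0.07},{"translation":[0,0,0.03],"spin":0,"jaw":0.07},{"translation":[0,0,0],"spin":0,"jaw":0.07},{"translation":[0,0,0],"spin":0,"jaw":0.07}]}}

```text
time: 13.88
tool_pos: [432.3, 105.7, 117.2]
tcp_rot: [-179.8, -0.1, 135.1]
ft_force: [0.4, 0.2, 1.0]
finger_gap: 69.9
grip_force: 0.0
```

```bash
cat > blue.py <<'E'
import sys
from h import *
f=np.load(f"pics/{sys.argv[1]}.npz");p=dict(K=f["K"],extrinsics=f["E"]);im=cv2.imread(f"pics/{sys.argv[1]}.png")
h=cv2.cvtColor(im,cv2.COLOR_BGR2HSV);b=((h[...,0]>100)&(h[...,0]<130)&(h[...,1]>130)).astype(np.uint8)
k,l,st,ce=cv2.connectedComponentsWithStats(b);i=1+np.argmax(st[1:,4]);hull=cv2.convexHull(np.argwhere(l==i)[:,::-1].astype(np.int32))
hm=np.zeros_like(b);cv2.fillConvexPoly(hm,hull,1);w=((hm==1)&(h[...,1]<90)).astype(np.uint8);k,l,s2,c2=cv2.connectedComponentsWithStats(w);j=1+np.argmax(s2[1:,4])
t=r.sense();T=np.array(t["tool_pos"]);y=np.radians(t["tcp_rot"][2]);M=ray(p,c2[j],float(sys.argv[2]));D=M-T
print("blue",st[i],"mark",c2[j],s2[j],"at",M,"from tcp tool x,y",D[:2]@[np.cos(y),np.sin(y)],D[:2]@[np.sin(y),-np.cos(y)])
E
python3 look.py w11 round_blank_centre:7; python3 blue.py w11 14; python3 - <<'E'
from h import *
p=r.snapshot("scene")
for z in(0,50):print([np.round(ray(p,u,z)) for u in((310,240),(318,170))])
E
```

```text
[432.3 105.7 117.2] [-1.798e+02 -1.000e-01  1.351e+02] 69.9 [0.4 0.2 1. ] 13.88
cam [[0.71, 0.68, 0.19, 382.06], [0.71, -0.68, -0.2, 156.77], [-0.0, 0.28, -0.96, 259.6]]
round_blank_centre 0.72 [293.0, 215.0] [439.7, 112.1, 7.0]
  region 0.86 [294. 218.] ((440.1461181640625, 112.95127868652344), (47.79712677001953, 49.678077697753906), 44.22434997558594)
blue [ 264  185   65   65 2928] mark [295.88925081 219.8534202 ] [286 211  21  19 307] at [442.20896859 112.27173802  14.        ] from tcp tool x,y -0.13338709695735845 9.393725292597278
[array([503.,   8.,   0.]), array([647., 266.,   0.])]
[array([485., -25.,  50.]), array([621., 221.,  50.])]
```

Emit:
{"api": "carry_out", "payload": {"commands": [{"translation":[0,0.0094,0.02],"spin":0,"jaw":0.07},{"translation":[0,0,0.023],"spin":0,"jaw":0.07},{"translation":[0,0,0.023],"spin":0,"jaw":0.07},{"translation":[0,0,0.022],"spin":0,"jaw":0.07},{"translation":[0,0,0],"spin":0,"jaw":0.07},{"translation":[0,0,0],"spin":0,"jaw":0.07},{"translation":[0,0,0],"spin":0,"jaw":0.07},{"translation":[0,0,0],"spin":0,"jaw":0.07}]}}

```text
time: 14.75
tool_pos: [442.4, 112.7, 32.7]
tcp_rot: [179.8, 0.1, 135.0]
ft_force: [-0.3, 0.3, 0.0]
finger_gap: 70.1
grip_force: 0.0
```

```bash
python3 look.py w12; python3 blue.py w12 14
```

```text
[442.4 112.7  32.7] [1.798e+02 1.000e-01 1.350e+02] 70.1 [-0.3  0.3  0. ] 14.75
cam [[0.71, 0.68, 0.2, 391.14], [0.71, -0.68, -0.2, 163.56], [0.0, 0.28, -0.96, 174.7]]
blue [ 231  211   96   94 6415] mark [277.90967742 263.07741935] [264 250  29  27 620] at [441.60582123 112.42199182  14.        ] from tcp tool x,y 0.27677268885422507 -0.6504409551782205
```

Emit:
{"api": "carry_out", "payload": {"commands": [{"translation":[0.0003,-0.0006,0.013],"spin":0,"jaw":0.065},{"translation":[0,0,0.0135],"spin":0,"jaw":0.06},{"translation":[0,0,0],"spin":0,"jaw":0.06},{"translation":[0,0,0],"spin":0,"jaw":0.06},{"translation":[0,0,0],"spin":0,"jaw":0.055},{"translation":[0,0,0],"spin":0,"jaw":0.04},{"translation":[0,0,0],"spin":0,"jaw":0.04},{"translation":[0,0,0],"spin":0,"jaw":0.04}]}}

```text
time: 15.47
tool_pos: [440.9, 112.5, 5.5]
tcp_rot: [179.9, 0.1, 135.1]
ft_force: [-3.5, -0.8, 7.0]
finger_gap: 47.5
grip_force: 29.7
```

Emit:
{"api": "carry_out", "payload": {"commands": [{"translation":[0,0,0],"spin":0,"jaw":0.04},{"translation":[0,0,0],"spin":0,"jaw":0.04},{"translation":[0,0,-0.03],"spin":0,"jaw":0.04},{"translation":[0,0,-0.035],"spin":0,"jaw":0.04},{"translation":[0,0,-0.035],"spin":0,"jaw":0.04},{"translation":[0,0,-0.035],"spin":0,"jaw":0.04},{"translation":[0,0,-0.035],"spin":0,"jaw":0.04},{"translation":[0,0,-0.03],"spin":0,"jaw":0.04}]}}

```text
time: 16.13
tool_pos: [440.3, 112.4, 207.6]
tcp_rot: [179.8, 0.1, 135.1]
ft_force: [0.3, -0.2, -0.8]
finger_gap: 47.6
grip_force: 31.3
```

```bash
python3 - <<'E'
from h import *
t=r.sense();T=np.array(t["tool_pos"]);y=np.radians(t["tcp_rot"][2]);D=np.array([561.15,-235.69])-T[:2];print(T,t["tcp_rot"][2],D@[np.cos(y),np.sin(y)],D@[np.sin(y),-np.cos(y)])
E
```

```text
[440.32460164 112.38897914 207.61302576] 135.06034659357113 -331.39603228242333 -161.04167907079872
```

Emit:
{"api": "carry_out", "payload": {"commands": [{"translation":[-0.033,-0.016,0],"spin":0,"jaw":0.04},{"translation":[-0.033,-0.016,0],"spin":0,"jaw":0.04},{"translation":[-0.033,-0.016,0],"spin":0,"jaw":0.04},{"translation":[-0.033,-0.016,0],"spin":0,"jaw":0.04},{"translation":[-0.033,-0.016,0],"spin":0,"jaw":0.04},{"translation":[-0.033,-0.016,0],"spin":0,"jaw":0.04},{"translation":[-0.033,-0.016,0],"spin":0,"jaw":0.04},{"translation":[-0.033,-0.016,0],"spin":0,"jaw":0.04}]}}

```text
time: 16.8
tool_pos: [536.8, -166.8, 204.9]
tcp_rot: [180.0, 0.1, 135.1]
ft_force: [1.1, 0.0, -0.3]
finger_gap: 47.7
grip_force: 31.3
```

Emit:
{"api": "carry_out", "payload": {"commands": [{"translation":[-0.023,-0.011,0],"spin":0,"jaw":0.04},{"translation":[-0.022,-0.011,0],"spin":0,"jaw":0.04},{"translation":[-0.022,-0.011,0],"spin":0,"jaw":0.04},{"translation":[0,0,0],"spin":0,"jaw":0.04},{"translation":[0,0,0],"spin":0,"jaw":0.04},{"translation":[0,0,0],"spin":0,"jaw":0.04},{"translation":[0,0,0],"spin":0,"jaw":0.04},{"translation":[0,0,0],"spin":0,"jaw":0.04}]}}

```text
time: 17.47
tool_pos: [560.4, -234.5, 204.2]
tcp_rot: [180.0, 0.0, 135.1]
ft_force: [0.1, 0.5, -1.7]
finger_gap: 48.0
grip_force: 31.3
```

```bash
python3 look.py w13 round_pocket:27 tray_knob:49 square_blank:27; python3 chk.py w13 r 8.5; python3 blue.py w13 216; python3 - <<'E'
from h import *
f=np.load("pics/w13.npz");p=dict(K=f["K"],extrinsics=f["E"]);g=cv2.imread("pics/w13.png").max(2).astype(int)
x,y=proj(p,[561.15,-235.69,27]).astype(int);print(x,y)
w=255-g[y-9:y+10,x-9:x+10];Y,X=np.nonzero(w>w.min()+.5*(w.max()-w.min()));q=(X.mean()+x-9,Y.mean()+y-9);print(q,ray(p,q,27),len(X))
E
```

```text
[ 560.4 -234.5  204.2] [180.    0.  135.1] 48.0 [ 0.1  0.5 -1.7] 17.47
cam [[0.71, 0.68, 0.2, 509.5], [0.71, -0.68, -0.2, -183.57], [0.0, 0.28, -0.96, 346.36]]
tray_knob 0.71 [223.0, 61.0] [449.6, -187.2, 49.0]
square_blank 0.73 [182.0, 197.0] [497.6, -301.0, 27.0]
square_blank 0.57 [184.0, 197.0] [499.2, -300.2, 27.0]
  region 0.35 [229. 176.] ((502.09820556640625, -244.42262268066406), (196.4923553466797, 199.9246063232422), 45.009952545166016)
mark px [279.96674877 291.21428571] [264 276  33  31 812]
err press x,y -0.8190710917356008 0.53614341955196 tool [ 560.38409653 -235.04869999  203.94378275] [1.79995758e+02 1.02081564e-02 1.35087367e+02]
blue [ 223  229  115  111 9067] mark [279.97560976 291.23292683] [264 276  33  31 820] at [ 559.58330504 -233.38930113  216.        ] from tcp tool x,y 1.7386894878942756 0.6097790391074095
279 195
(np.float64(279.38260869565215), np.float64(196.45217391304348)) [ 561.80327294 -236.23142586   27.        ] 115
```

Emit:
{"api": "carry_out", "payload": {"commands": [{"translation":[-0.0012,-0.0005,0.012],"spin":0,"jaw":0.04},{"translation":[0,0,0.03],"spin":0,"jaw":0.04},{"translation":[0,0,0.03],"spin":0,"jaw":0.04},{"translation":[0,0,0.03],"spin":0,"jaw":0.04},{"translation":[0,0,0.03],"spin":0,"jaw":0.04},{"translation":[0,0,0.015],"spin":0,"jaw":0.04},{"translation":[0,0,0.01],"spin":0,"jaw":0.04},{"translation":[0,0,0.005],"spin":0,"jaw":0.04}]}}

```text
time: 18.38
tool_pos: [559.4, -236.0, 39.1]
tcp_rot: [-179.9, -0.2, 135.1]
ft_force: [0.1, 1.3, -0.2]
finger_gap: 47.9
grip_force: 31.3
```

Emit:
{"api": "carry_out", "payload": {"commands": [{"translation":[0,0,0],"spin":0,"jaw":0.04},{"translation":[0,0,0],"spin":0,"jaw":0.04},{"translation":[0,0,0],"spin":0,"jaw":0.04},{"translation":[0,0,0],"spin":0,"jaw":0.04},{"translation":[0,0,0],"spin":0,"jaw":0.04},{"translation":[0,0,0],"spin":0,"jaw":0.04},{"translation":[0,0,0],"spin":0,"jaw":0.04},{"translation":[0,0,0],"spin":0,"jaw":0.04}]}}

```text
time: 19.05
tool_pos: [561.0, -236.7, 42.0]
tcp_rot: [180.0, 0.0, 135.1]
ft_force: [0.4, -0.3, -0.8]
finger_gap: 47.5
grip_force: 31.3
```

```bash
python3 look.py w14; python3 chk.py w14 r 8.5
```

```text
[ 561.  -236.7   42. ] [180.    0.  135.1] 47.5 [ 0.4 -0.3 -0.8] 19.05
cam [[0.71, 0.68, 0.2, 510.16], [0.71, -0.68, -0.2, -185.75], [0.0, 0.28, -0.96, 184.2]]
mark px [280.        291.1701603] [264 276  33  31 811]
err press x,y 1.1143184220357436 -0.6238348214864858 tool [ 560.86792032 -236.68600113   41.89769496] [1.79996673e+02 5.48821589e-03 1.35055490e+02]
```

Emit:
{"api": "carry_out", "payload": {"commands": [{"translation":[0.0005,0.0005,0.002],"spin":0,"jaw":0.04},{"translation":[0,0,0.002],"spin":0,"jaw":0.04},{"translation":[0,0,0.002],"spin":0,"jaw":0.04},{"translation":[0,0,0.0015],"spin":0,"jaw":0.04},{"translation":[0,0,0.0015],"spin":0,"jaw":0.04},{"translation":[0,0,0],"spin":0,"jaw":0.04},{"translation":[0,0,0],"spin":0,"jaw":0.04},{"translation":[0,0,0],"spin":0,"jaw":0.04}]}}

```text
time: 19.77
tool_pos: [560.8, -236.0, 32.7]
tcp_rot: [-180.0, -0.0, 135.1]
ft_force: [-0.8, 0.3, -0.1]
finger_gap: 48.1
grip_force: 31.3
```

```bash
python3 look.py w15; python3 chk.py w15 r 8.5
```

```text
[ 560.8 -236.    32.7] [-180.    -0.   135.1] 48.1 [-0.8  0.3 -0.1] 19.77
cam [[0.71, 0.68, 0.2, 510.1], [0.71, -0.68, -0.2, -185.03], [0.0, 0.28, -0.96, 174.93]]
mark px [279.96924969 291.19557196] [264 276  33  31 813]
err press x,y 0.4782232721723216 -0.18168283546138794 tool [ 560.82795864 -235.94160233   32.69491866] [-1.79999032e+02 -4.03740931e-03  1.35057411e+02]
```

Emit:
{"api": "carry_out", "payload": {"commands": [{"translation":[0,0,0.001],"spin":0,"jaw":0.04},{"translation":[0,0,0.0005],"spin":0,"jaw":0.04},{"translation":[0,0,0],"spin":0,"jaw":0.04},{"translation":[0,0,0],"spin":0,"jaw":0.04},{"translation":[0,0,0],"spin":0,"jaw":0.04},{"translation":[0,0,0],"spin":0,"jaw":0.052},{"translation":[0,0,0],"spin":0,"jaw":0.058},{"translation":[0,0,0],"spin":0,"jaw":0.058}]}}

```text
time: 20.48
tool_pos: [560.8, -235.9, 31.1]
tcp_rot: [-180.0, -0.0, 135.1]
ft_force: [-0.0, -0.0, 1.4]
finger_gap: 58.0
grip_force: 0.0
```

Emit:
{"api": "carry_out", "payload": {"commands": [{"translation":[0,0,0],"spin":0,"jaw":0.06},{"translation":[0,0,-0.015],"spin":0,"jaw":0.06},{"translation":[0,0,-0.03],"spin":0,"jaw":0.06},{"translation":[0,0,-0.035],"spin":0,"jaw":0.06},{"translation":[0.01,0,-0.035],"spin":0,"jaw":0.06},{"translation":[0.015,-0.02,-0.025],"spin":0,"jaw":0.06},{"translation":[0.015,-0.02,-0.02],"spin":0,"jaw":0.06},{"translation":[0,0,0],"spin":0,"jaw":0.06}]}}

```text
time: 21.15
tool_pos: [503.9, -237.8, 197.0]
tcp_rot: [180.0, 0.4, 135.0]
ft_force: [-0.0, 1.1, -0.9]
finger_gap: 59.9
grip_force: 0.0
```

Emit:
{"api": "carry_out", "payload": {"commands": [{"translation":[0,0,0],"spin":0,"jaw":0.05},{"translation":[0,0,0],"spin":0,"jaw":0.04},{"translation":[0,0,0],"spin":0,"jaw":0.04},{"translation":[0,0,0],"spin":0,"jaw":0.04},{"translation":[0,0,0],"spin":0,"jaw":0.04},{"translation":[0,0,0],"spin":0,"jaw":0.04},{"translation":[0,0,0],"spin":0,"jaw":0.04},{"translation":[0,0,0],"spin":0,"jaw":0.04}]}}

```text
time: 21.82
tool_pos: [504.3, -235.9, 191.0]
tcp_rot: [-180.0, -0.0, 135.1]
ft_force: [-0.6, -0.6, -0.5]
finger_gap: 39.9
grip_force: 0.0
```

```bash
python3 look.py w16 square_blank:27 round_blank:27 tray_knob:49; python3 blue.py w16 41; python3 - <<'E'
from h import *
f=np.load("pics/w16.npz");p=dict(K=f["K"],extrinsics=f["E"]);im=cv2.imread("pics/w16.png")
cv2.imwrite("pics/w16c.png",cv2.resize(im[20:320,100:480],None,fx=2,fy=2,interpolation=2))
E
```

```text
[ 504.3 -235.9  191. ] [-180.    -0.   135.1] 39.9 [-0.6 -0.6 -0.5] 21.82
cam [[0.71, 0.68, 0.2, 453.63], [0.71, -0.68, -0.2, -185.0], [0.0, 0.28, -0.96, 333.19]]
square_blank 0.86 [226.0, 241.0] [498.9, -300.8, 27.0]
  region 0.71 [221. 241.] ((501.4485778808594, -309.0189514160156), (48.91449737548828, 53.00636291503906), 45.18592834472656)
  region 0.15 [322. 242.] ((567.3645629882812, -239.84295654296875), (54.03883743286133, 54.74266052246094), 71.5609130859375)
round_blank 0.78 [324.0, 240.0] [562.0, -235.0, 27.0]
round_blank 0.64 [83.0, 112.0] [335.0, -300.9, 27.0]
  region 0.78 [322. 241.] ((567.9044799804688, -240.02557373046875), (54.54176712036133, 55.04004669189453), 67.8873291015625)
  region 0.76 [ 76. 114.] ((325.8885803222656, -309.6690673828125), (53.86384963989258, 46.99809265136719), 45.037498474121094)
  region 0.34 [271. 218.] ((506.5544128417969, -246.2857666015625), (197.9951171875, 196.88442993164062), 45.0494270324707)
tray_knob 0.56 [272.0, 114.0] [449.4, -189.2, 49.0]
blue [ 298  217   54   53 1909] mark [324.55940594 245.94554455] [317 239  16  15 202] at [ 561.83013421 -236.62215219   41.        ] from tcp tool x,y -41.13073800493584 40.198508717261795
```

View pics/w16c.png

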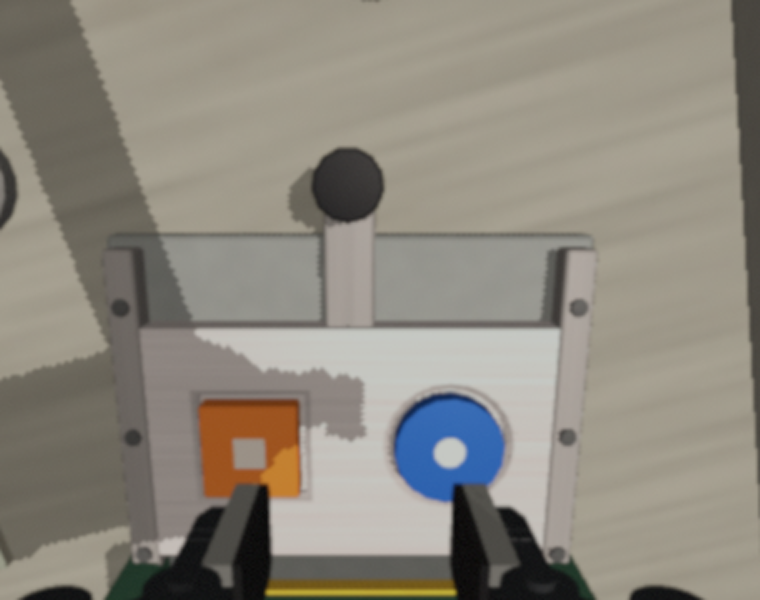

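Both blanks sit in their pockets: the square mark is at crop (249,453), the round mark at (450,452), and the knob at (348,184). I go behind the knob with closed fingers and push the tray home.

Emit:
{"api": "carry_out", "payload": {"commands": [{"translation":[0.019,-0.001,0],"spin":0,"jaw":0.0},{"translation":[0.019,-0.001,0],"spin":0,"jaw":0.0},{"translation":[0.019,-0.001,0],"spin":0,"jaw":0.0},{"translation":[0.019,-0.001,0],"spin":0,"jaw":0.0},{"translation":[0.019,-0.001,0],"spin":0,"jaw":0.0},{"translation":[0.019,0,0],"spin":0,"jaw":0.0},{"translation":[0,0,0.02],"spin":0,"jaw":0.0},{"translation":[0,0,0.03],"spin":0,"jaw":0.0}]}}

```text
time: 22.78
tool_pos: [422.2, -159.7, 144.5]
tcp_rot: [179.9, 0.4, 135.1]
ft_force: [0.6, 0.3, -1.4]
finger_gap: 0.0
grip_force: 0.0
```

Emit:
{"api": "carry_out", "payload": {"commands": [{"translation":[0,0,0.03],"spin":0,"jaw":0.0},{"translation":[0,0,0],"spin":0,"jaw":0.0},{"translation":[0,0,0],"spin":0,"jaw":0.0},{"translation":[0,0,0],"spin":0,"jaw":0.0},{"translation":[0,0,0],"spin":0,"jaw":0.0},{"translation":[0,0,0],"spin":0,"jaw":0.0},{"translation":[0,0,0],"spin":0,"jaw":0.0},{"translation":[0,0,0],"spin":0,"jaw":0.0}]}}

```text
time: 23.45
tool_pos: [420.7, -159.4, 112.3]
tcp_rot: [180.0, 0.1, 135.1]
ft_force: [0.2, -0.3, 0.4]
finger_gap: 0.2
grip_force: 0.0
```

```bash
python3 look.py w17 tray_knob:49; python3 - <<'E'
from h import *
f=np.load("pics/w17.npz");p=dict(K=f["K"],extrinsics=f["E"]);im=cv2.imread("pics/w17.png");T=r.sense()["tool_pos"]
f6=np.load("pics/w16.npz");print("knob from w16",ray(dict(K=f6["K"],extrinsics=f6["E"]),(274,112),49))
for X in([448,-186.4,49],[T[0],T[1],0],T):print(proj(p,X))
E
```

```text
[ 420.7 -159.4  112.3] [1.800e+02 1.000e-01 1.351e+02] 0.2 [ 0.2 -0.3  0.4] 23.45
cam [[0.71, 0.68, 0.2, 369.73], [0.71, -0.68, -0.2, -108.31], [0.0, 0.28, -0.96, 254.39]]
knob from w16 [ 449.14767414 -187.03002267   49.        ]
[279.82983824 289.73225972]
[279.41365487 212.23818433]
[279.24357484 279.66253538]
```

Emit:
{"api": "carry_out", "payload": {"commands": [{"translation":[0,0,0.025],"spin":0,"jaw":0.0},{"translation":[0,0,0.025],"spin":0,"jaw":0.0},{"translation":[0,0,0.025],"spin":0,"jaw":0.0},{"translation":[0,0,0.015],"spin":0,"jaw":0.0},{"translation":[0,0,0],"spin":0,"jaw":0.0},{"translation":[0,0,0],"spin":0,"jaw":0.0},{"translation":[-0.005,0,0],"spin":0,"jaw":0.0},{"translation":[-0.005,0,0],"spin":0,"jaw":0.0}]}}

```text
time: 24.22
tool_pos: [428.7, -167.0, 23.0]
tcp_rot: [180.0, 0.2, 135.1]
ft_force: [0.5, 0.5, 0.2]
finger_gap: 0.2
grip_force: 0.0
```

Emit:
{"api": "carry_out", "payload": {"commands": [{"translation":[-0.005,0,0],"spin":0,"jaw":0.0},{"translation":[-0.005,0,0],"spin":0,"jaw":0.0},{"translation":[-0.005,0,0],"spin":0,"jaw":0.0},{"translation":[-0.005,0,0],"spin":0,"jaw":0.0},{"translation":[-0.005,0,0],"spin":0,"jaw":0.0},{"translation":[-0.005,0,0],"spin":0,"jaw":0.0},{"translation":[-0.005,0,0],"spin":0,"jaw":0.0},{"translation":[-0.005,0,0],"spin":0,"jaw":0.0}]}}

```text
time: 24.88
tool_pos: [455.7, -194.6, 21.2]
tcp_rot: [-180.0, -0.0, 135.1]
ft_force: [-3.0, 3.5, 4.0]
finger_gap: -0.3
grip_force: 2.4
```

Emit:
{"api": "carry_out", "payload": {"commands": [{"translation":[-0.006,0,0],"spin":0,"jaw":0.0},{"translation":[-0.006,0,0],"spin":0,"jaw":0.0},{"translation":[-0.006,0,0],"spin":0,"jaw":0.0},{"translation":[-0.006,0,0],"spin":0,"jaw":0.0},{"translation":[-0.006,0,0],"spin":0,"jaw":0.0},{"translation":[-0.006,0,0],"spin":0,"jaw":0.0},{"translation":[-0.006,0,0],"spin":0,"jaw":0.0},{"translation":[-0.006,0,0],"spin":0,"jaw":0.0}]}}

```text
time: 25.55
tool_pos: [489.8, -228.7, 21.2]
tcp_rot: [-180.0, -0.0, 135.1]
ft_force: [-2.9, 3.8, 2.7]
finger_gap: 0.1
grip_force: 2.4
```

Emit:
{"api": "carry_out", "payload": {"commands": [{"translation":[-0.004,0,0],"spin":0,"jaw":0.0},{"translation":[-0.004,0,0],"spin":0,"jaw":0.0},{"translation":[-0.004,0,0],"spin":0,"jaw":0.0},{"translation":[-0.004,0,0],"spin":0,"jaw":0.0},{"translation":[-0.004,0,0],"spin":0,"jaw":0.0},{"translation":[-0.004,0,0],"spin":0,"jaw":0.0},{"translation":[-0.004,0,0],"spin":0,"jaw":0.0},{"translation":[-0.004,0,0],"spin":0,"jaw":0.0}]}}

```text
time: 26.22
tool_pos: [512.3, -251.1, 21.3]
tcp_rot: [-180.0, -0.0, 135.1]
ft_force: [-2.6, 3.8, 2.8]
finger_gap: -0.2
grip_force: 2.3
```

```bash
python3 look.py w18 tray_knob:49 press:0; python3 - <<'E'
from h import *
for n in("scene","side"):
    p=r.snapshot(n)
    for t,z in(("tray_knob",49),("press",0)):
        for d in r.landmark_of(p,t)[:1]:print(n,t,d["score"],d["xy"],ray(p,d["xy"],z))
E
```

```text
[ 512.3 -251.1   21.3] [-180.    -0.   135.1] -0.2 [-2.6  3.8  2.8] 26.22
cam [[0.71, 0.68, 0.2, 461.56], [0.71, -0.68, -0.2, -200.15], [0.0, 0.28, -0.96, 163.46]]
tray_knob 0.81 [279.0, 372.0] [530.2, -269.0, 49.0]
press 0.71 [282.0, 393.0] [570.7, -307.6, 0.0]
scene tray_knob 0.91 [369.5, 306.1] [ 541.16282922 -263.43635141   49.        ]
scene press 0.7 [383.3, 325.6] [ 567.82604715 -304.3908047     0.        ]
side tray_knob 0.69 [251.4, 167.9] [ 533.17396567 -236.82810538   49.        ]
side press 0.97 [242.2, 169.6] [ 5.72299277e+02 -3.32144081e+02  1.13686838e-13]
```

Emit:
{"api": "carry_out", "payload": {"commands": [{"translation":[-0.0015,0,0],"spin":0,"jaw":0.0},{"translation":[-0.0015,0,0],"spin":0,"jaw":0.0},{"translation":[-0.0015,0,0],"spin":0,"jaw":0.0},{"translation":[-0.0015,0,0],"spin":0,"jaw":0.0},{"translation":[-0.0015,0,0],"spin":0,"jaw":0.0},{"translation":[-0.001,0,0],"spin":0,"jaw":0.0},{"translation":[-0.001,0,0],"spin":0,"jaw":0.0},{"translation":[-0.001,0,0],"spin":0,"jaw":0.0}]}}

```text
time: 27.33
tool_pos: [514.1, -253.0, 19.7]
tcp_rot: [-179.9, -0.9, 135.1]
ft_force: [-31.4, 28.9, 28.2]
finger_gap: 0.3
grip_force: 10.9
```

Emit:
{"api": "carry_out", "payload": {"commands": [{"translation":[0.002,0,0],"spin":0,"jaw":0.0},{"translation":[0.003,0,0],"spin":0,"jaw":0.0},{"translation":[0.005,0,0],"spin":0,"jaw":0.0},{"translation":[0.005,0,0],"spin":0,"jaw":0.0},{"translation":[0.005,0,0],"spin":0,"jaw":0.0},{"translation":[0.01,0,0],"spin":0,"jaw":0.0},{"translation":[0.01,0,0],"spin":0,"jaw":0.0},{"translation":[0,0,0],"spin":0,"jaw":0.0}]}}

```text
time: 28.0
tool_pos: [490.1, -229.0, 21.0]
tcp_rot: [-180.0, -0.1, 135.1]
ft_force: [-0.3, 1.1, -0.5]
finger_gap: -0.0
grip_force: 0.0
```

```bash
python3 look.py w19 tray_knob:49; python3 - <<'E'
from h import *
y=np.radians(-44.93);ex=np.array([np.cos(y),np.sin(y),0]);S=np.array([529.4,-267.6,27])
f=np.load("pics/w16.npz");p=dict(K=f["K"],extrinsics=f["E"])
c=lambda u,v:(u/2+100,v/2+20)
for n,u,z in(("base front",(300,235),12),("rail front",(125,250),30),("tray front",(300,325),33),("knob",(348,184),49),("head edge bottom(yellow)",(360,590),45),("tray far visible",(360,555),33)):
    print(n,((ray(p,c(*u),z)-S)@ex))
im=cv2.imread("pics/w19.png");g=im.max(2).astype(int)
f=np.load("pics/w19.npz");p=dict(K=f["K"],extrinsics=f["E"])
m=(g<45).astype(np.uint8);m[330:]=0
k,l,st,ce=cv2.connectedComponentsWithStats(m)
for i in range(1,k):
    if st[i,4]>300:print(st[i],ce[i],ray(p,ce[i],49),(ray(p,ce[i],49)-S)@ex)
E
```

```text
[ 490.1 -229.    21. ] [-1.800e+02 -1.000e-01  1.351e+02] -0.0 [-0.3  1.1 -0.5] 28.0
cam [[0.71, 0.68, 0.2, 439.49], [0.71, -0.68, -0.2, -178.15], [0.0, 0.28, -0.96, 163.3]]
base front -91.96738859658058
rail front -86.87009621074473
tray front -54.93465580948777
knob -113.71818186796943
head edge bottom(yellow) 68.65413701608468
tray far visible 57.08137383685838
[ 151  261  257   69 5631] [278.70857752 312.05860416] [ 488.94125977 -228.16751741   49.        ] -56.49246983110238
```

Emit:
{"api": "carry_out", "payload": {"commands": [{"translation":[-0.008,0,-0.004],"spin":0,"jaw":0.0},{"translation":[-0.008,0,-0.004],"spin":0,"jaw":0.0},{"translation":[-0.008,0,0],"spin":0,"jaw":0.0},{"translation":[-0.004,0,0],"spin":0,"jaw":0.0},{"translation":[-0.003,0,0],"spin":0,"jaw":0.0},{"translation":[-0.002,0,0],"spin":0,"jaw":0.0},{"translation":[-0.002,0,0],"spin":0,"jaw":0.0},{"translation":[-0.001,0,0],"spin":0,"jaw":0.0}]}}

```text
time: 28.77
tool_pos: [514.1, -253.1, 28.4]
tcp_rot: [-179.9, -0.5, 135.1]
ft_force: [-18.0, 15.3, 18.3]
finger_gap: 0.1
grip_force: 11.6
```

```bash
python3 - <<'E'
from h import *
t=r.sense();print({k:np.round(t[k],2).tolist() for k in("tool_pos","tcp_rot","ft_force","wrist_torque")})
y=np.radians(-44.93);ex=np.array([np.cos(y),np.sin(y),0])
print("tcp along ex rel. initial knob",(np.array(t["tool_pos"])-[448.5,-187,0])@ex)
print("F",np.array(t["ft_force"])@ex,"M about ey",np.array(t["wrist_torque"])@[-ex[1],ex[0],0])
E
```

```text
{'tool_pos': [514.13, -253.08, 28.44], 'tcp_rot': [-179.95, -0.48, 135.07], 'ft_force': [-17.98, 15.29, 18.35], 'wrist_torque': [2.08, 2.34, -0.03]}
tcp along ex rel. initial knob 93.13457350523203
F -23.52937370440431 M about ey 3.1237072435470528
```

The stop is at the same place at two heights and the contact is at the knob. Travel is about 118 mm, so the tray front is flush with the head front at its end stop. I retreat and confirm.

Emit:
{"api": "carry_out", "payload": {"commands": [{"translation":[0.003,0,0],"spin":0,"jaw":0.0},{"translation":[0.006,0,0],"spin":0,"jaw":0.0},{"translation":[0.01,0,0],"spin":0,"jaw":0.0},{"translation":[0.01,0,-0.01],"spin":0,"jaw":0.0},{"translation":[0.005,0,-0.03],"spin":0,"jaw":0.0},{"translation":[0,0,-0.035],"spin":0,"jaw":0.0},{"translation":[0,0,-0.035],"spin":0,"jaw":0.0},{"translation":[0,0,-0.035],"spin":0,"jaw":0.0}]}}

```text
time: 29.43
tool_pos: [492.0, -231.0, 175.4]
tcp_rot: [-180.0, -0.0, 135.1]
ft_force: [0.9, -0.7, -0.4]
finger_gap: -0.2
grip_force: 0.0
```

Emit:
{"api": "carry_out", "payload": {"commands": [{"translation":[0,0,-0.02],"spin":0,"jaw":0.0},{"translation":[0,0,0],"spin":0,"jaw":0.0},{"translation":[0,0,0],"spin":0,"jaw":0.0},{"translation":[0,0,0],"spin":0,"jaw":0.0},{"translation":[0,0,0],"spin":0,"jaw":0.0},{"translation":[0,0,0],"spin":0,"jaw":0.0},{"translation":[0,0,0],"spin":0,"jaw":0.0},{"translation":[0,0,0],"spin":0,"jaw":0.0}]}}

```text
time: 30.1
tool_pos: [492.2, -231.2, 193.3]
tcp_rot: [-180.0, -0.1, 135.1]
ft_force: [0.6, -0.3, 0.2]
finger_gap: -0.0
grip_force: 0.0
```

```bash
python3 look.py w20 tray_knob:49 press:0; python3 - <<'E'
from h import *
y=np.radians(-44.93);ex=np.array([np.cos(y),np.sin(y),0]);ey=np.array([-ex[1],ex[0],0]);S0=np.array([529.4,-267.6,0])
f=np.load("pics/w20.npz");p=dict(K=f["K"],extrinsics=f["E"]);im=cv2.imread("pics/w20.png")
# colour profile along press x at y=+-45, at tray-top height, x relative to start pocket line
for yy in(60,-60):
    print(yy,[(x,im[int(v),int(u)].tolist()) for x in range(40,84,4) for u,v in [proj(p,S0+x*ex+yy*ey+[0,0,33])] if 0<=v<420 and 0<=u<560])
s=r.snapshot("scene");cv2.imwrite("pics/scene_end.png",s["pixels"]);h=cv2.cvtColor(s["pixels"],cv2.COLOR_BGR2HSV)
a=cv2.imread("pics/scene0.png")
for n,(u,v) in dict(reel=(288,283),bigw=(242,198),midw=(242,226),smallw=(276,253)).items():
    print(n,np.abs(a[v-8:v+9,u-8:u+9].astype(int)-s["pixels"][v-8:v+9,u-8:u+9]).mean())
E
```

```text
[ 492.2 -231.2  193.3] [-1.800e+02 -1.000e-01  1.351e+02] -0.0 [ 0.6 -0.3  0.2] 30.1
cam [[0.71, 0.68, 0.2, 441.64], [0.71, -0.68, -0.2, -180.37], [-0.0, 0.28, -0.96, 335.6]]
tray_knob 0.66 [278.0, 266.0] [532.5, -273.1, 49.0]
60 [(40, [140, 147, 147]), (44, [141, 147, 148]), (48, [141, 148, 148]), (52, [104, 109, 113]), (56, [93, 97, 103]), (60, [90, 94, 100]), (64, [125, 130, 138]), (68, [128, 133, 141]), (72, [40, 42, 44]), (76, [23, 21, 21]), (80, [21, 20, 19])]
-60 [(40, [139, 145, 146]), (44, [139, 147, 147]), (48, [138, 146, 145]), (52, [100, 104, 109]), (56, [89, 93, 99]), (60, [87, 91, 96]), (64, [123, 128, 135]), (68, [129, 133, 141]), (72, [43, 44, 47]), (76, [21, 21, 21]), (80, [21, 20, 19])]
reel 8.312572087658593
bigw 10.312572087658593
midw 11.093425605536332
smallw 10.207612456747405
```

```bash
python3 -c "
from bench import r
print(r.hand_in())"
```

```text
the job is handed in; nothing more can be done
None
```

I set both blanks in their pockets, pushed the tray about 118 mm until it stopped hard, and handed the job in with the arm clear. I could not see under the head, so that this is the end stop is inferred, from the tray stopping at the same place on two pushes; the bystanders were only loosely checked at the end.

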